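Clamp the exam lamp's foot tube with a U-clamp

ROBOT

A 7-joint arm with a two-finger parallel gripper is mounted at the origin on the work surface. World frame = base frame: x ahead of the robot, y to its left, z up, the work surface at z = 0. Lengths are in m, angles in rad, forces in N, time in s.
With the tool pointing down it reaches from about 0.4 to 0.9 m from the base axis. Payload 5.5 kg.
Tool frame: the origin (TCP) lies midway between the tips of the shut fingers; the grasp point (between the pads) lies 19 mm behind it (bot.grasp_offset is the distance from the TCP to the grasp point, in m); z points along the fingers, y is the line along which they close (so a half turn about z gives the same grasp; the last joint's range is limited). The gripper opens to 85 mm and grips with 20 to 120 N. Pads are 22 mm wide; open, the fingers measure 114 mm over their backs; the gripper's body (76 mm by 85 mm) begins 54 mm behind the grasp point. The pads swing forward as they close: fully open they stand 13 mm farther back than shut.
Start: joints at [-0.964, 0.501, -0.427, 1.55, 0.221, 1.138, -0.21], TCP at [0.219, 0.612, 0.231] pointing down, gripper open.
Joint ranges: [-2.88, 2.88], [-0.31, 2.03], [-1.54, 1.56], [0.2, 2.42], [-1.41, 4.55], [0.19, 2.02], [-2.57, 2.57]. Speed limits (rad/s): [2.57, 2.57, 3.14, 3.14, 3.14, 3.14, 3.14].

INTERFACE

Orientations are given as a unit quaternion [w, x, y, z].
In Python, from rig import bot gives the robot as it stands.
- The arm moves only by the shell command python3 -m creep 'ROWS'. ROWS is JSON, one flat list of numbers, 5 for each row, row after row: the closure, from 0 (fully open) to 1 (shut), then the shift along the tool's x, y, z in m, then the turn about the tool's z in rad. A call has 1 to 12 rows; each row shifts and turns the commanded pose from where the row before left it, along the tool's axes as they then stand; what a row does not reach is not made up. A row lasts 1/8 s, in which the tool goes at most 62.5 mm and 10.7 degrees, less where a joint would pass 70% of its speed; a pose out of reach is approached as far as the arm can. A call with a gripper value outside its range is refused whole. The fingers move at their own pace and stop on an object; the grip force is fixed at half the most. Time passes only in rows, so rows that do not move let the fingers close. It gives the time, the measured TCP pose, the force, the opening and the grip force at its end, in the units of the state.
- bot.get_obs(): the state, without advancing time (a new reading comes with each control period).
- bot.grab_frame(name): name is "side" or "top" or "wrist"; returns a dict with "color" (384x512x3 uint8, red, green, blue), "range_z" (384x512 float32, m along the optical axis (not along the pixel's ray), 0 where there is no reading), "fov_y" (degrees; the focal length in pixels is half the picture's height over the tangent of half this angle, whatever the lens; pixels are square), "cx", "cy" (the principal point, pixels), "rvec" (rotation vector, rad) and "tvec" (3), from world to camera coordinates, as OpenCV has them. Camera axes: x right, y down, z forward; pixel columns grow to the right and rows downward; lengths in m; the calibration is good to about 2 mm. A picture is of the moment at which its call begins.
- bot.close_job(): hands the job in; it is judged then, once.
The state is a dict: "clock": time; "joint_pos": joint angles; "qvel": joint speeds; "joint_efforts": joint torques, N m; "tcp_pos": TCP position; "tool_rot": TCP orientation; "ft_force": force on the tool from outside, world axes, zero at the start; "torque": the same for the moment, N m; "gripper_width": opening from 0.0 (shut) to 1.0 (fully open); "finger_force": force on a finger pad.
Only numpy, scipy, OpenCV 4.12 (cv2) and the standard library are available. Lean on these libraries where they do the work, as an engineer would, in place of code of your own. Each camera call takes 0.05 s, during which the arm holds its last target. There are 200 camera calls.

TASK

Take the wide U-clamp (blue grip) out of its parking block, pass its two legs down astride the lamp's foot tube and through both holes of the strip below, then press it down until the orange pad is fully home on the tube, and let go, leaving the clamp upright. The strip has been shoved some way along the tube towards the lamp, so feel for the holes with light pressure, without squashing the strip's rubber buffers, and do not ram the clamp onto the lamp; leave everything else on the counter where it is.

Things in the scene. Friction and masses are not known exactly. Their poses are not given: they have to be found in the camera images.
- wide_grip (a point): Centre of the blue grip (40 x 16 x 36 mm in own x, y, z) of the wide U-clamp; pinch it the 16 mm way, along own y. Own x runs from leg to leg, z up. Steel legs of 8 mm round bar, 36 mm apart centre to centre (28 mm clear), their rounded tips 87 mm below this point; the crossbar/grip underside is 19 mm below it. About 120 g.
- block_a: White parking block (80 x 44 x 72 mm high, fixed, origin under its middle) in which the wide U-clamp stands at the start: legs down in two holes, grip just above the block's top. Draw the clamp straight up by 75 mm or more to free it.
- lampmount: Saddle of the examination lamp, fixed to the counter; origin on the counter at its middle, z up. The lamp's white foot tube lies along own y from y = +104 to -170 mm on two supports (y = -73 and +73 mm); at the -y end it bends up into the lamp, about 245 mm high, head at y = -365 mm.
- tube_mid (a point): On the axis of the white tube (22 mm diameter) over the saddle's middle, 72 mm above the counter; axes as the saddle's. The U-clamp goes down over the tube 5 to 26 mm from here towards the lamp (-y), wherever the strip's holes are.
- strip_top (a point): A fixed point over the saddle's middle, 52 mm up, at the height of the top of the holed aluminium strip (90 x 68 x 6 mm, long way along x, under the tube). Its two 11 mm holes are at x = -18 and +18 mm, but not here: the strip was shoved along the tube towards the lamp, so they lie at saddle y = -5 to -26 mm, different each time and not measured.
- strip (a joint): How far the holed strip is pushed down on its rubber buffers, m (noisy): 0 = free; 1 mm per 2.5 N, straight down only; 5 mm (12 N) squashes them. Leg tips resting lightly on it drop into the holes when slid along the tube. Under the strip there is free space for the legs down to 6 mm above the counter.
- pad (a joint): How far the orange pinch pad on the tube (20 mm wide, 56 long from saddle y = -36 to +20, 6 thick) is pushed down, m: 0 = raised (top 99 mm above the counter; 0 to 2 mm down at the start), 0.010 = home on a hard stop (top 89 mm up; clamp's grip centre then about 108 mm up). Pushed by the clamp's crossbar it slides stiffly (about 8 N, a little more if fast) and stays.
- narrow_grip (a point): Centre of the red grip (28 x 16 x 36 mm) of another U-clamp, too narrow for this tube (legs 24 mm apart), parked in a like block; the two blocks may swap places. Leave it.
- bottle_a: Bystander: white pill jar, 44 mm across, 85 mm high, origin under its middle.
- bottle_b: Bystander: amber pill jar, 40 mm across, 80 mm high, origin under its middle.
- carton: Bystander: cardboard medicine carton 60 x 100 x 45 mm, origin under its middle.
- beaker: Bystander: blue plastic cup, 70 mm across, 80 mm high, origin under its middle.
- labels: Bystander: yellow box of labels 50 x 70 x 30 mm, origin under its middle.
- wrench: Bystander: wrench lying on the counter; leave it.
There are look-alikes about, which are no part of the job. Leave any pink, turquoise or yellow look-alike of the part that bears wide_grip alone.

How it is judged:
By the outcome, as a careful person would: the job done as asked, in the order asked, and still so for the second after the job is handed in, with the robot touching nothing.
It also fails if it takes over 64 s, if anything falls off the work surface, if the arm or the gripper's body presses on something with over 40 N, if the wrist force passes 120 N, or if a joint passes its speed limit or range.

## Working session

There is one attempt and no reset: what is moved stays moved. The work goes in short steps, Python scripts to look and compute and a shell command to move; the robot and the scene stay as the last step left them, time stands still between calls to the robot, and variables do not carry over. Pictures are saved under pics/ and viewed, at most 10 in all, crops included, and the job is handed in when it is done.

```bash
ls; mkdir -p pics; cat > h.py <<'E'
import numpy as np, cv2
from rig import bot
def cam(n):
    f=bot.grab_frame(n); h,w=f["range_z"].shape
    f["f"]=h/2/np.tan(np.radians(f["fov_y"])/2); f["R"]=cv2.Rodrigues(np.array(f["rvec"],float))[0]; f["t"]=np.array(f["tvec"],float).reshape(3)
    return f
def cloud(f):
    z=f["range_z"]; v,u=np.mgrid[:z.shape[0],:z.shape[1]]
    c=np.stack([(u-f["cx"])/f["f"]*z,(v-f["cy"])/f["f"]*z,z],-1)
    P=(c-f["t"])@f["R"]; P[z==0]=np.nan
    return P
def save(n,f): cv2.imwrite(f"pics/{n}.png",f["color"][...,::-1])
def proj(f,p):
    c=f["R"]@np.array(p)+f["t"]; return c[:2]/c[2]*f["f"]+[f["cx"],f["cy"]]
E
python3 - <<'E'
from h import *
ims=[]
for n in("side","top","wrist"):
    f=cam(n); ims.append(f["color"]); print(n,f["f"],f["cx"],f["cy"],-f["R"].T@f["t"],f["R"][2])
    np.savez(f"{n}0.npz",P=cloud(f),c=f["color"])
im=np.vstack([ims[0],ims[1]])[...,::-1]
cv2.imwrite("pics/side0.png",ims[0][...,::-1]);cv2.imwrite("pics/top0.png",ims[1][...,::-1]);
print({k:np.round(v,3) for k,v in bot.get_obs().items()})
E
```

```text
pics
side 387.89747789367505 254.42232602575328 188.99967015429004 [0.46935709 0.76455806 0.68236271] [ 0.08109933 -0.74925992 -0.65729177]
top 354.36895182143803 257.55279056622817 188.63522592905613 [0.44156319 0.06654027 0.96623996] [ 0.11949921  0.02469923 -0.99252702]
wrist 333.5177607982827 255.41055064655822 191.7486770627447 [0.15181281 0.63594307 0.37212096] [ 0.26593557 -0.09763109 -0.95903412]
{'clock': np.float64(0.15), 'joint_pos': array([-0.964,  0.502, -0.427,  1.551,  0.221,  1.138, -0.21 ]), 'qvel': array([-0.001, -0.003, -0.001, -0.003,  0.001, -0.   ,  0.001]), 'joint_efforts': array([-7.0000e-03, -5.7004e+01, -5.8260e+00, -2.8128e+01,  1.1000e-02,
        8.0000e-03, -0.0000e+00]), 'tcp_pos': array([0.219, 0.611, 0.231]), 'tool_rot': array([-0.   ,  0.171,  0.985, -0.001]), 'ft_force': array([-0.107, -0.233,  0.638]), 'torque': array([-0.025,  0.015,  0.051]), 'finger_force': np.float64(0.0), 'gripper_width': np.float64(1.0)}
```

View pics/side0.png

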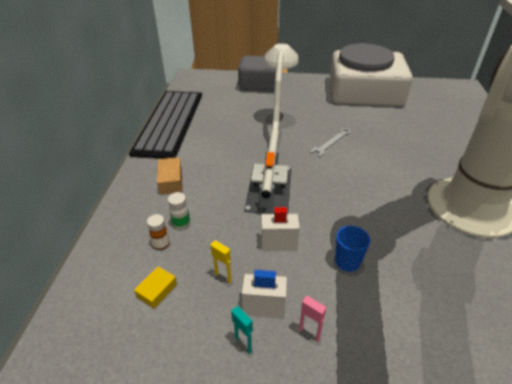

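View pics/top0.png

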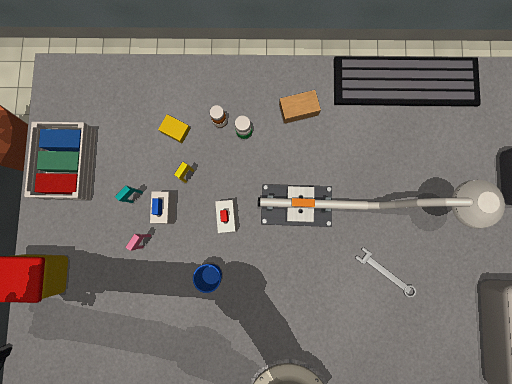

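The candidates are: blue grip in the white block (top 156,207; side 264,278), which fits the description. The red grip (224,215) is the narrow clamp. Teal (126,193), pink (135,241) and yellow (183,171) are look-alikes. The saddle is at about (295,204) in the top view, with the lamp towards -y.

```bash
python3 - <<'E'
from h import *
for n in("side","top"):
    d=np.load(f"{n}0.npz"); P=d["P"]; c=d["c"].astype(int)
    hsv=cv2.cvtColor(d["c"],cv2.COLOR_RGB2HSV).astype(int)
    y,x=np.mgrid[:384,:512]
    win={"side":(235,295,255,320),"top":(145,172,185,228)}[n]
    W=(x>win[0])&(x<win[1])&(y>win[2])&(y<win[3])
    def rep(name,M):
        q=P[M]; q=q[~np.isnan(q[:,0])]
        r=cv2.minAreaRect(q[:,:2].astype(np.float32)*1000)
        print(n,name,M.sum(),"z",np.round(np.percentile(q[:,2],[5,50,95]),4),"mean",np.round(q.mean(0),4),"rect",np.round(r[0],1),np.round(r[1],1),round(r[2],1))
    blue=W&(hsv[...,0]>105)&(hsv[...,0]<125)&(hsv[...,1]>150)
    rep("blue",blue); rep("bluetop",blue&(P[...,2]>np.nanpercentile(P[...,2][blue],95)-.008))
    rep("blocktop",W&(hsv[...,1]<60)&(abs(P[...,2]-.072)<.008))
    org={"side":(255,285,145,175),"top":(280,325,190,215)}[n]
    W2=(x>org[0])&(x<org[1])&(y>org[2])&(y<org[3])
    om=W2&(hsv[...,0]>5)&(hsv[...,0]<20)&(hsv[...,1]>170)
    rep("orange",om); rep("orangetop",om&(P[...,2]>np.nanpercentile(P[...,2][om],90)-.008))
    if n=="top":
        W3=(x>258)&(x<335)&(y>180)&(y<230)
        rep("plate",W3&(P[...,2]<.02)&(P[...,2]>.003)); rep("strip",W3&(abs(P[...,2]-.050)<.008))
        W4=(x>255)&(x<345)&(y>190)&(y<215)&(hsv[...,1]<60)&(P[...,2]>.074)
        rep("tube",W4)
A=np.load("side0.npz")["c"][190:345,190:345,::-1];B=np.load("top0.npz")["c"][165:245,105:345,::-1]
A=cv2.resize(A,(400,400),interpolation=2);B=cv2.resize(B,(780,260),interpolation=2)
C=np.zeros((670,800,3),np.uint8)
C=np.zeros((600,800,3),np.uint8);C[:330,:330]=cv2.resize(A,(330,330));C[335:595,:780]=B
A2=np.load("side0.npz")["c"][140:220,240:300,::-1];C[:330,340:588]=cv2.resize(A2,(248,330),interpolation=2)
cv2.imwrite("pics/crop1.png",C)
E
```

```text
side blue 301 z [0.0798 0.1023 0.1091] mean [0.4988 0.342  0.0987] rect [498.7 338.7] [34.8 14. ] 1.8
side bluetop 156 z [0.1026 0.1075 0.1096] mean [0.4988 0.3399 0.1071] rect [498.7 338.7] [34.9 13.8] 1.3
side blocktop 680 z [0.0668 0.0719 0.0739] mean [0.4979 0.3434 0.0716] rect [498.6 336.9] [79.9 46.1] 0.7
side orange 101 z [0.0952 0.0981 0.0998] mean [ 0.5153 -0.0188  0.0977] rect [515.6 -22.4] [17.7 51.9] 3.8
side orangetop 97 z [0.0955 0.0981 0.0998] mean [ 0.5152 -0.0195  0.098 ] rect [515.6 -22.4] [17.7 51.9] 3.8
top blue 153 z [0.0806 0.1067 0.1103] mean [0.4967 0.3353 0.1016] rect [497.5 337.8] [38.  15.3] 1.2
top bluetop 103 z [0.1044 0.1076 0.111 ] mean [0.4965 0.3373 0.1076] rect [496.7 337.9] [36.7 14.9] 2.2
top blocktop 387 z [0.069  0.0718 0.0745] mean [0.497  0.335  0.0717] rect [498.1 338.6] [45.  77.3] 89.9
top orange 184 z [0.0953 0.0978 0.1001] mean [ 0.5148 -0.0241  0.0977] rect [515.  -23.9] [54.4 19.7] 89.1
top orangetop 184 z [0.0953 0.0978 0.1001] mean [ 0.5148 -0.0241  0.0977] rect [515.  -23.9] [54.4 19.7] 89.1
top plate 1399 z [0.0035 0.0059 0.0091] mean [ 0.5104 -0.009   0.006 ] rect [515.6 -13.7] [127.4 201.6] 3.1
top strip 671 z [0.0485 0.0514 0.054 ] mean [ 0.5131 -0.0218  0.0513] rect [515.2 -16.6] [154.5  89.7] 88.0
top tube 572 z [0.0751 0.0808 0.0843] mean [ 0.5144 -0.0201  0.0804] rect [515.4 -20.7] [216.1  33. ] 89.1
```

View pics/crop1.png

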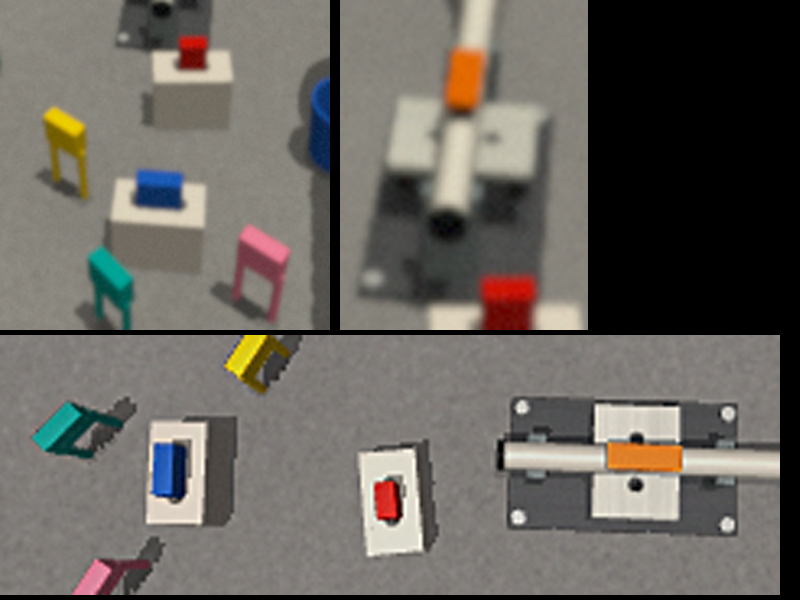

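The crop confirms the choice: the wide blue grip stands in its white block, long side along world x. The strip's two dark holes show beside the orange pad at crop (637,437) and (637,484). Next I measure the holes and the tube's axis.

```bash
python3 - <<'E'
from h import *
for n,wins in(("top",[(294,307,193,200),(294,307,207,216)]),("side",[(257,268,168,178),(271,282,168,178)])):
    f=cam(n); d=np.load(f"{n}0.npz");P=d["P"]; g=cv2.cvtColor(d["c"],cv2.COLOR_RGB2GRAY).astype(float)
    o=-f["R"].T@f["t"]
    def ray(u,v,z):
        r=f["R"].T@np.array([(u-f["cx"])/f["f"],(v-f["cy"])/f["f"],1]); return o+r*(z-o[2])/r[2]
    for a,b,c,e in wins:
        w=g[c:e,a:b]; m=np.clip(np.median(w)*0.75-w,0,None); print(np.round(w).astype(int)) if n=="top" else 0
        v,u=np.mgrid[c:e,a:b]; U,V=(u*m).sum()/m.sum(),(v*m).sum()/m.sum()
        print(n,"hole",round(U,1),round(V,1),np.round(ray(U,V,.052),4),np.round(ray(U,V,.049),4))
d=np.load("top0.npz");P=d["P"]
y,x=np.mgrid[:384,:512]
for nm,lo,hi in(("tube",.074,.09),("pad",.093,.105)):
    M=(x>255)&(x<345)&(y>188)&(y<217)&(P[...,2]>lo)&(P[...,2]<hi)
    q=P[M]
    ys=np.arange(-.12,.1,.02); c=np.array([[(yy+.01),np.mean(np.percentile(q[abs(q[:,1]-yy-.01)<.01,0],[3,97])),np.percentile(q[abs(q[:,1]-yy-.01)<.01,2],90)] for yy in ys if (abs(q[:,1]-yy-.01)<.01).sum()>8])
    print(nm,np.round(c,4).tolist(),np.polyfit(c[:,0],c[:,1],1), np.round([q[:,1].min(),q[:,1].max()],4))
M=(x>255)&(x<340)&(y>178)&(y<232)&(abs(P[...,2]-.051)<.004)
q=P[M]; ins=abs(q[:,1]+.02)<.06; print("strip y edges",np.percentile(q[(abs(q[:,0]-.485)<.008),1],[1,5,95,99]),np.percentile(q[(abs(q[:,0]-.545)<.008),1],[1,5,95,99]),"x",np.percentile(q[:,0],[1,99]))
E
```

```text
[[211 206 209 207 210 218 211 212 212 209 205 199 199]
 [212 204 209 208 215 229 195 209 223 214 208 199 199]
 [213 208 208 211 210 128  84  83 141 220 210 201 200]
 [223 215 222 224 166  39  23  21  44 201 220 211 213]
 [134 129 132 137 120  20  15  20  18 133 136 133 133]
 [136 135 131 115 127  98 102  65  61 119 117  78  75]
 [144 143 144 145 149 146 151 150 146 151 147 145 142]]
top hole 301.0 196.7 [ 0.5325 -0.0233  0.052 ] [ 0.5328 -0.0236  0.049 ]
[[115 115 118 122 132 143 126 122 128 129 128 131 130]
 [213 207 205 211 223 196 170 213 220 218 209 202 201]
 [214 209 208 216 200  87  78  87 169 221 209 204 204]
 [211 206 203 220 121  54  57  15  89 206 210 201 203]
 [211 206 203 220 108  39  27  14  46 200 210 199 201]
 [210 205 205 217 176  50   5   3 126 219 209 201 202]
 [207 206 201 210 217 192 192 167 212 218 209 200 203]
 [210 206 204 207 212 212 215 214 211 212 204 201 201]
 [209 207 203 207 211 209 206 208 209 212 206 202 203]]
top hole 300.1 210.1 [ 0.498  -0.0213  0.052 ] [ 0.4982 -0.0216  0.049 ]
side hole 264.4 170.2 [ 0.5287 -0.0308  0.052 ] [ 0.5289 -0.0346  0.049 ]
side hole 272.9 169.8 [ 0.5067 -0.0348  0.052 ] [ 0.5069 -0.0386  0.049 ]
tube [[-0.11, 0.5134, 0.0837], [-0.09, 0.5132, 0.0836], [-0.07, 0.5138, 0.0834], [-0.05, 0.5148, 0.0826], [0.01, 0.5151, 0.0838], [0.03, 0.5158, 0.0837], [0.05, 0.5152, 0.0845], [0.07, 0.5164, 0.0835], [0.09, 0.5171, 0.0848]] [0.01715533 0.51511987] [-0.1289  0.0872]
pad [[-0.05, 0.5142, 0.0994], [-0.03, 0.5151, 0.0991], [-0.01, 0.5151, 0.0996], [0.01, 0.5158, 0.0994]] [0.02369205 0.51555343] [-0.0512  0.0032]
strip y edges [-0.05466082 -0.05180629  0.00962098  0.01226859] [-0.05463661 -0.05197438  0.007624    0.0102481 ] x [0.47032599 0.56003624]
```

```bash
python3 -m creep '[0,0,0,0,-0.17, 0,0,0,0,-0.165]'
```

```text
clock: 0.5
tcp_pos: [0.219, 0.6119, 0.2312]
tool_rot: [-0.0, 0.002, 1.0, -0.0]
ft_force: [-0.6, 0.9, 0.5]
gripper_width: 1.0
finger_force: 0.0
```

```bash
python3 -m creep '[0,-0.036,-0.034,0,-0.02, 0,-0.036,-0.034,0,0, 0,-0.036,-0.034,0,0, 0,-0.036,-0.034,0,0, 0,-0.036,-0.034,0,0, 0,-0.036,-0.034,0,0, 0,-0.036,-0.034,0,0, 0,-0.027,-0.035,0,0, 0,0,0,0,0]'
python3 - <<'E'
from h import *
f=cam("wrist");P=cloud(f);save("wrist1",f)
hsv=cv2.cvtColor(f["color"],cv2.COLOR_RGB2HSV).astype(int)
b=(hsv[...,0]>105)&(hsv[...,0]<125)&(hsv[...,1]>150)&(P[...,2]>.06)&(P[...,2]<.13)&(abs(P[...,0]-.5)<.05)&(abs(P[...,1]-.34)<.05)
q=P[b]; zt=np.percentile(q[:,2],95); t=q[q[:,2]>zt-.005]; r=cv2.minAreaRect(t[:,:2].astype(np.float32)*1000)
print(b.sum(),zt,np.percentile(q[:,2],2),t.mean(0),r)
E
```

```text
clock: 1.62
tcp_pos: [0.504, 0.3364, 0.2308]
tool_rot: [0.0, -0.001, 1.0, -0.001]
ft_force: [-1.0, 0.4, -0.1]
gripper_width: 0.997
finger_force: 0.0
923 0.10813584735045066 0.08563696287658067 [0.49846115 0.33750872 0.10697061] ((499.1912536621094, 337.3372802734375), (39.26898956298828, 14.698213577270508), 0.6280043721199036)
```

```bash
python3 -m creep '[0,0.005,0.001,0.03,0, 0,0,0,0.04,0, 0,0,0,0.04,0, 0,0,0,0.03,0, 0,0,0,0.013,0, 0,0,0,0,0, 1,0,0,0,0, 1,0,0,0,0, 1,0,0,0,0, 1,0,0,0,0, 1,0,0,0,0, 1,0,0,0,0]'
```

```text
clock: 3.18
tcp_pos: [0.496, 0.3398, 0.079]
tool_rot: [-0.0, -0.005, 1.0, -0.002]
ft_force: [-1.8, -6.2, 7.6]
gripper_width: 0.179
finger_force: 59.1
```

```bash
python3 -m creep '[1,0,0,-0.01,0, 1,0,0,-0.02,0, 1,0,0,-0.03,0, 1,0,0,-0.03,0, 1,0,0,-0.03,0, 1,0,0,-0.03,0, 1,0,0,0,0]'
python3 - <<'E'
from h import *
f=cam("side");save("side2",f)
g=cam("wrist")
C=np.hstack([cv2.resize(f["color"][100:320,180:400],(440,440)),cv2.resize(g["color"],(360,270))[:, :] if 0 else cv2.copyMakeBorder(cv2.resize(g["color"],(360,270)),0,170,0,0,0)])
cv2.imwrite("pics/lift.png",C[...,::-1]); o=bot.get_obs(); print(o["tcp_pos"],o["tool_rot"],o["ft_force"],o["torque"])
E
```

```text
clock: 4.05
tcp_pos: [0.4966, 0.3453, 0.2327]
tool_rot: [0.003, -0.006, 1.0, 0.003]
ft_force: [0.3, 1.1, -1.8]
gripper_width: 0.179
finger_force: 59.1
[0.49500063 0.34317552 0.22885513] [ 3.42607553e-04 -6.09855547e-03  9.99981135e-01  6.47391932e-04] [ 0.57907514 -0.24813345 -2.36313341] [-0.0347033   0.00226099  0.00383624]
```

View pics/lift.png

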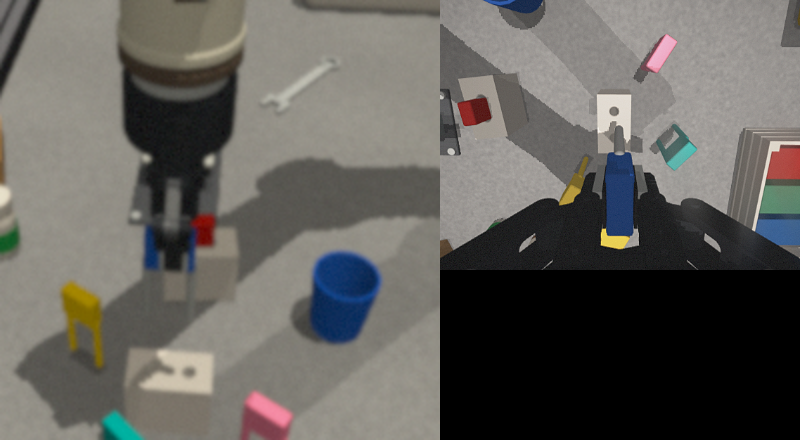

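The clamp hangs free in the fingers with both legs clear, and the empty block holes show at (160,370) and (190,372) of the view. Moving over the tube.

```bash
python3 -m creep '[1,0,-0.03,0,0, 1,-0.002,-0.04,0,0, 1,-0.002,-0.04,0,0, 1,-0.002,-0.04,0,0, 1,-0.002,-0.04,0,0, 1,-0.002,-0.04,0,0, 1,-0.002,-0.04,0,0, 1,-0.001,-0.04,0,0, 1,0,-0.03,0,0, 1,0,-0.02,0,0, 1,0,0,0,0.03, 1,0,0,0,0]'
python3 - <<'E'
from h import *
o=bot.get_obs(); t=o["tcp_pos"]; print(t,o["tool_rot"],o["ft_force"])
f=cam("side");P=cloud(f);f2=cam("wrist");P2=cloud(f2);save("w3",f2)
np.savez("s3.npz",P=P,c=f["color"],P2=P2,c2=f2["color"])
u0,v0=np.round(proj(f,[t[0],t[1],t[2]-.03])).astype(int); print(u0,v0)
for n,Q,c in(("side",P,f["color"]),("wrist",P2,f2["color"])):
    hsv=cv2.cvtColor(c,cv2.COLOR_RGB2HSV).astype(int)
    near=(abs(Q[...,0]-t[0])<.06)&(abs(Q[...,1]-t[1])<.045)
    b=near&(hsv[...,0]>100)&(hsv[...,0]<130)&(hsv[...,1]>120)&(Q[...,2]>.15)
    L=near&(Q[...,2]>t[2]-.073)&(Q[...,2]<t[2]-.02)
    for m,nm in((b,"blue"),(L,"legs")):
        q=Q[m]; print(n,nm,m.sum(),np.round(np.percentile(q,[2,50,98],axis=0),4).tolist() if len(q) else 0)
    if n=="side" and L.sum():
        q=Q[L]; print(np.round(np.histogram(q[:,0],20)[1],4),np.histogram(q[:,0],20)[0], "zmin",q[:,2].min())
A=cv2.resize(f["color"][max(v0-80,0):v0+100,u0-80:u0+80],(400,450));B=cv2.resize(f2["color"],(400,300))
C=np.zeros((450,800,3),np.uint8);C[:,:400]=A;C[:300,400:]=B;cv2.imwrite("pics/over.png",C[...,::-1])
E
```

```text
clock: 5.65
tcp_pos: [0.512, -0.016, 0.2276]
tool_rot: [-0.001, 0.009, 1.0, 0.0]
ft_force: [0.1, 0.0, -1.0]
gripper_width: 0.176
finger_force: 59.1
[ 0.51201751 -0.01604539  0.22763124] [-6.16150042e-04  9.07584683e-03  9.99958513e-01  4.71414679e-04] [ 0.05833198  0.04920578 -0.98636279]
272 126
side blue 79 [[0.4956, -0.0125, 0.2235], [0.5273, -0.0092, 0.2408], [0.532, 0.0054, 0.2666]]
side legs 117 [[0.4929, -0.0171, 0.1568], [0.4995, -0.0143, 0.1828], [0.5345, -0.0115, 0.207]]
[0.4925 0.4946 0.4967 0.4988 0.501  0.5031 0.5052 0.5073 0.5094 0.5115
 0.5136 0.5157 0.5178 0.5199 0.522  0.5241 0.5262 0.5283 0.5304 0.5325
 0.5346] [18 16 16 10  0  0  0  0  0  0  0  0  0  0  0  0  0 19 19 19] zmin 0.15570920041021077
wrist blue 4497 [[0.4958, -0.0232, 0.2286], [0.508, -0.0158, 0.2557], [0.5337, -0.0084, 0.2571]]
wrist legs 327 [[0.4938, -0.0198, 0.1573], [0.4946, -0.0162, 0.1859], [0.497, -0.0123, 0.2068]]
```

View pics/over.png

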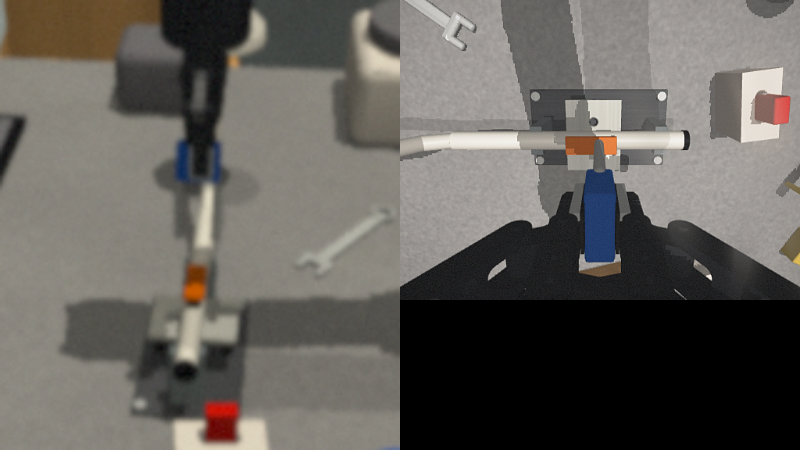

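The clamp hangs over the tube. The far strip hole shows at composite (593,121), i.e. wrist pixel (247,155). I'll place it relative to the grip in the same camera.

```bash
python3 - <<'E'
from h import *
f=cam("wrist");P=cloud(f); g=cv2.cvtColor(f["color"],cv2.COLOR_RGB2GRAY).astype(float)
a,b,c,e=238,257,146,163
w=g[c:e,a:b];print(w.astype(int)[::2,::2]); o=-f["R"].T@f["t"]
m=np.clip(70-w,0,None); v,u=np.mgrid[c:e,a:b]; U,V=(u*m).sum()/m.sum(),(v*m).sum()/m.sum()
r=f["R"].T@np.array([(U-f["cx"])/f["f"],(V-f["cy"])/f["f"],1]); print(U,V,o+r*(.051-o[2])/r[2])
S=(abs(P[...,2]-.052)<.005)&(abs(P[...,1]+.02)<.06)
for x0 in(.480,.487,.540,.550): 
    q=P[S&(abs(P[...,0]-x0)<.004)]; print(x0,len(q),np.percentile(q[:,1],[2,98]) if len(q) else 0)
hsv=cv2.cvtColor(f["color"],cv2.COLOR_RGB2HSV).astype(int)
M=(hsv[...,0]>5)&(hsv[...,0]<20)&(hsv[...,1]>150)&(abs(P[...,2]-.098)<.006)
q=P[M];print("pad",M.sum(),np.percentile(q,[2,98],axis=0))
E
```

```text
[[118 120 119 213 209 212 210 216 211 209]
 [121 121 121 217 215 216 215 215 214 208]
 [121 125 125 202 123 117 155 227 212 208]
 [123 124 110  89  90  90  41 138 222 206]
 [124 120  94  93  90  95  93  43 206 209]
 [122 123  67  95  94  96  97  45 204 209]
 [119 119 111  95  92  94  61  82 210 209]
 [121 121 120 102  75  67  76 195 215 206]
 [119 123 123 121 211 195 214 219 210 207]]
249.63123644251627 155.7006507592191 [ 0.49846013 -0.02112172  0.051     ]
0.48 615 [-0.05558226  0.00973078]
0.487 592 [-0.05586868  0.00915092]
0.54 192 [-0.05710189  0.00928316]
0.55 393 [-0.05650194  0.00859226]
pad 1234 [[ 0.50641168 -0.05214757  0.09539078]
 [ 0.52567256  0.00081628  0.09814071]]
```

Same camera: hole centre y ≈ -0.022 and pad/hole centre x ≈ 0.516; clamp at (0.5148, -0.016). I'll shift +1 mm in x and descend about 4 mm short of the holes, then feel towards the lamp.

```bash
python3 -m creep '[1,-0.001,-0.002,0.02,0, 1,0,0,0.03,0, 1,0,0,0.025,0, 1,0,0,0.013,0, 1,0,0,0,0, 1,0,0,0,0]'; python3 -c "
from rig import bot
o=bot.get_obs();print(o['tcp_pos'],o['ft_force'],o['torque'],list(o))"
```

```text
clock: 6.55
tcp_pos: [0.5143, -0.0192, 0.1412]
tool_rot: [0.001, 0.009, 1.0, 0.0]
ft_force: [0.5, -0.0, -1.3]
gripper_width: 0.175
finger_force: 59.1
[ 0.51426898 -0.01920927  0.14118319] [ 0.45457983 -0.00355663 -1.32786893] [ 0.01863262 -0.02579892  0.02557549] ['clock', 'joint_pos', 'qvel', 'joint_efforts', 'tcp_pos', 'tool_rot', 'ft_force', 'torque', 'finger_force', 'gripper_width']
```

```bash
python3 -m creep '[1,0,0,0.006,0, 1,0,0,0.004,0, 1,0,0,0.001,0, 1,0,0,0,0, 1,0,0,0,0]'; python3 -m creep '[1,0,0,0.001,0, 1,0,0,0.001,0, 1,0,0,0,0]'
```

```text
clock: 7.18
tcp_pos: [0.5135, -0.0195, 0.1294]
tool_rot: [0.0, 0.009, 1.0, 0.0]
ft_force: [-0.8, -0.1, -1.7]
gripper_width: 0.177
finger_force: 59.1
clock: 7.55
tcp_pos: [0.5133, -0.0195, 0.1272]
tool_rot: [-0.0, 0.009, 1.0, 0.0]
ft_force: [0.2, -0.1, -1.3]
gripper_width: 0.178
finger_force: 59.1
```

```bash
python3 -m creep '[1,0,0,0.001,0, 1,0,0,0,0]'; python3 -m creep '[1,0,0,0.001,0, 1,0,0,0,0]'
```

```text
clock: 7.8
tcp_pos: [0.5133, -0.0195, 0.1262]
tool_rot: [-0.0, 0.009, 1.0, 0.0]
ft_force: [-0.6, 1.0, -1.1]
gripper_width: 0.174
finger_force: 59.1
clock: 8.05
tcp_pos: [0.5134, -0.0197, 0.1253]
tool_rot: [-0.0, 0.009, 1.0, -0.0]
ft_force: [-0.1, 0.3, -1.8]
gripper_width: 0.176
finger_force: 59.1
```

```bash
python3 -m creep '[1,0,0,0.001,0, 1,0,0,0,0]'; python3 -m creep '[1,0,0,0.001,0, 1,0,0,0,0]';python3 - <<'E'
from h import *
f=cam("side");u,v=np.round(proj(f,[.515,-.02,.07])).astype(int)
cv2.imwrite("pics/feel.png",cv2.resize(f["color"][v-50:v+40,u-50:u+50],(700,630)[:1]+(600,),interpolation=2)[...,::-1])
E
```

```text
clock: 8.3
tcp_pos: [0.5134, -0.0197, 0.1243]
tool_rot: [-0.0, 0.009, 1.0, -0.0]
ft_force: [-1.0, -1.0, -0.7]
gripper_width: 0.176
finger_force: 59.3
clock: 8.55
tcp_pos: [0.5135, -0.0198, 0.1234]
tool_rot: [0.0, 0.009, 1.0, -0.0]
ft_force: [0.1, -1.4, 1.3]
gripper_width: 0.178
finger_force: 59.5
```

View pics/feel.png

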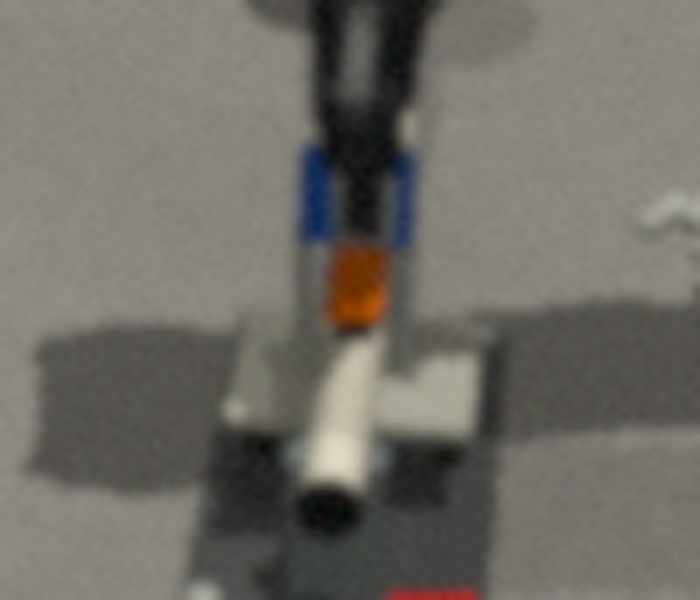

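The legs are astride the tube at (305,300) and (400,300) in the view, with tips at the strip. The contact is now about 3 N, pushing to -y. Sliding towards the lamp.

```bash
python3 -m creep '[1,0,-0.001,0,0, 1,0,0,0,0]'; python3 -m creep '[1,0,-0.001,0,0, 1,0,0,0,0]'; python3 -m creep '[1,0,0,0.001,0, 1,0,0,0,0]'
```

```text
clock: 8.85
tcp_pos: [0.5133, -0.0208, 0.1231]
tool_rot: [-0.0, 0.009, 1.0, -0.0]
ft_force: [0.3, -1.5, -1.8]
gripper_width: 0.178
finger_force: 59.1
clock: 9.1
tcp_pos: [0.5133, -0.0212, 0.1231]
tool_rot: [-0.0, 0.009, 1.0, 0.0]
ft_force: [0.4, -0.9, -0.4]
gripper_width: 0.178
finger_force: 59.1
clock: 9.35
tcp_pos: [0.5133, -0.0213, 0.1221]
tool_rot: [-0.0, 0.009, 1.0, 0.0]
ft_force: [-0.2, 0.4, -1.1]
gripper_width: 0.173
finger_force: 59.1
```

Force vanished: the tips seem to be dropping into the holes. Continuing down in small steps.

```bash
python3 -m creep '[1,0,-0.0005,0.001,0, 1,0,0,0.001,0, 1,0,0,0,0]'; python3 -m creep '[1,0,0,0.001,0, 1,0,0,0.001,0, 1,0,0,0,0]'
```

```text
clock: 9.72
tcp_pos: [0.5133, -0.0219, 0.1202]
tool_rot: [-0.0, 0.009, 1.0, 0.0]
ft_force: [0.3, 0.1, -1.9]
gripper_width: 0.178
finger_force: 59.1
clock: 10.1
tcp_pos: [0.5133, -0.022, 0.1182]
tool_rot: [-0.0, 0.009, 1.0, 0.0]
ft_force: [-0.5, -0.3, -1.6]
gripper_width: 0.174
finger_force: 59.1
```

```bash
python3 -m creep '[1,0,0,0.002,0, 1,0,0,0.002,0, 1,0,0,0.002,0, 1,0,0,0.002,0, 1,0,0,0,0]'; python3 -m creep '[1,0,0,0.001,0, 1,0,0,0.001,0, 1,0,0,0.001,0, 1,0,0,0,0]'
```

```text
clock: 10.72
tcp_pos: [0.5132, -0.022, 0.1101]
tool_rot: [-0.0, 0.009, 1.0, 0.0]
ft_force: [0.1, 0.4, -0.5]
gripper_width: 0.176
finger_force: 59.1
clock: 11.22
tcp_pos: [0.5133, -0.022, 0.1072]
tool_rot: [-0.0, 0.009, 1.0, 0.0]
ft_force: [0.7, -0.2, -1.5]
gripper_width: 0.176
finger_force: 59.1
```

```bash
python3 -m creep '[1,0,0,0.001,0, 1,0,0,0.001,0, 1,0,0,0.001,0, 1,0,0,0.001,0, 1,0,0,0,0]'; python3 -m creep '[1,0,0,0.001,0, 1,0,0,0.001,0, 1,0,0,0.001,0]'
```

```text
clock: 11.85
tcp_pos: [0.5134, -0.022, 0.1038]
tool_rot: [0.0, 0.009, 1.0, -0.0]
ft_force: [-1.6, -0.6, 4.6]
gripper_width: 0.176
finger_force: 60.1
clock: 12.22
tcp_pos: [0.5134, -0.022, 0.1009]
tool_rot: [0.0, 0.009, 1.0, -0.0]
ft_force: [-3.0, -1.0, 7.5]
gripper_width: 0.177
finger_force: 60.3
```

```bash
python3 -m creep '[1,0,0,0.001,0, 1,0,0,0.001,0, 1,0,0,0.001,0, 1,0,0,0.001,0]'; python3 -m creep '[1,0,0,0.001,0, 1,0,0,0,0]';python3 -m creep '[1,0,0,0.001,0, 1,0,0,0,0]'
```

```text
clock: 12.72
tcp_pos: [0.5134, -0.022, 0.0969]
tool_rot: [0.0, 0.009, 1.0, -0.0]
ft_force: [-3.1, -0.7, 6.6]
gripper_width: 0.176
finger_force: 60.3
clock: 12.98
tcp_pos: [0.5134, -0.022, 0.0959]
tool_rot: [0.0, 0.009, 1.0, -0.0]
ft_force: [-3.3, 0.1, 6.3]
gripper_width: 0.177
finger_force: 60.4
clock: 13.22
tcp_pos: [0.5135, -0.022, 0.0958]
tool_rot: [0.0, 0.009, 1.0, -0.0]
ft_force: [-6.1, 0.1, 15.8]
gripper_width: 0.179
finger_force: 61.7
```

Hard stop at about TCP 0.0957; one more step to confirm it is home.

```bash
python3 -m creep '[1,0,0,0.001,0, 1,0,0,0,0, 1,0,0,0,0]'
```

```text
clock: 13.6
tcp_pos: [0.5135, -0.022, 0.0957]
tool_rot: [0.0, 0.009, 1.0, -0.0]
ft_force: [-9.6, 0.5, 23.3]
gripper_width: 0.184
finger_force: 63.0
```

```bash
python3 -m creep '[1,0,0,-0.0015,0, 1,0,0,0,0, 0,0,0,0,0, 0,0,0,0,0, 0,0,0,0,0, 0,0,0,0,0, 0,0,0,0,0]' && python3 -m creep '[0,0,0,-0.01,0, 0,0,0,-0.02,0, 0,0,0,-0.03,0, 0,0,0,-0.04,0, 0,0,0,-0.04,0, 0,0,0,-0.02,0, 0,0,0,0,0]'
python3 - <<'E'
from h import *
f=cam("side");P=cloud(f);g=cam("wrist");Q=cloud(g);u,v=np.round(proj(f,[.515,-.02,.09])).astype(int)
for n,Z,c in(("side",P,f["color"]),("wrist",Q,g["color"])):
    hsv=cv2.cvtColor(c,cv2.COLOR_RGB2HSV).astype(int); near=(abs(Z[...,0]-.515)<.04)&(abs(Z[...,1]+.02)<.05)
    b=near&(hsv[...,0]>100)&(hsv[...,0]<130)&(hsv[...,1]>120)&(Z[...,2]>.08); print(n,"blue",b.sum(),np.round(np.percentile(Z[b],[3,50,97],axis=0),4).tolist())
    o=near&(hsv[...,0]>5)&(hsv[...,0]<20)&(hsv[...,1]>150); print("pad z",np.round(np.percentile(Z[o],[10,50,90],axis=0),4).tolist())
    s=near&(abs(Z[...,2]-.05)<.008)&(hsv[...,1]<60); print("strip z",np.median(Z[s][:,2]))
A=cv2.resize(f["color"][v-50:v+50,u-50:u+50],(400,400),interpolation=2)
C=np.zeros((400,800,3),np.uint8);C[:,:400]=A;C[:300,400:]=cv2.resize(g["color"],(400,300));cv2.imwrite("pics/end.png",C[...,::-1])
E
```

```text
clock: 14.48
tcp_pos: [0.5133, -0.022, 0.0947]
tool_rot: [-0.0, 0.009, 1.0, 0.0]
ft_force: [-0.2, -0.6, 0.0]
gripper_width: 1.0
finger_force: 0.0
clock: 15.35
tcp_pos: [0.5147, -0.022, 0.2571]
tool_rot: [0.002, 0.009, 1.0, -0.0]
ft_force: [-0.9, -1.5, -0.7]
gripper_width: 0.998
finger_force: 0.0
side blue 190 [[0.4989, -0.0232, 0.0946], [0.5149, -0.0155, 0.1141], [0.5316, -0.0125, 0.127]]
pad z [[0.5078, -0.0126, 0.0878], [0.516, -0.0064, 0.09], [0.529, 0.0023, 0.268]]
strip z 0.05245793285613096
wrist blue 989 [[0.4973, -0.0553, 0.1052], [0.5121, -0.0224, 0.124], [0.5349, -0.0148, 0.3359]]
pad z [[0.5078, -0.0496, 0.0872], [0.5155, -0.0347, 0.0881], [0.5235, -0.0016, 0.089]]
strip z 0.05087666884473037
```

View pics/end.png

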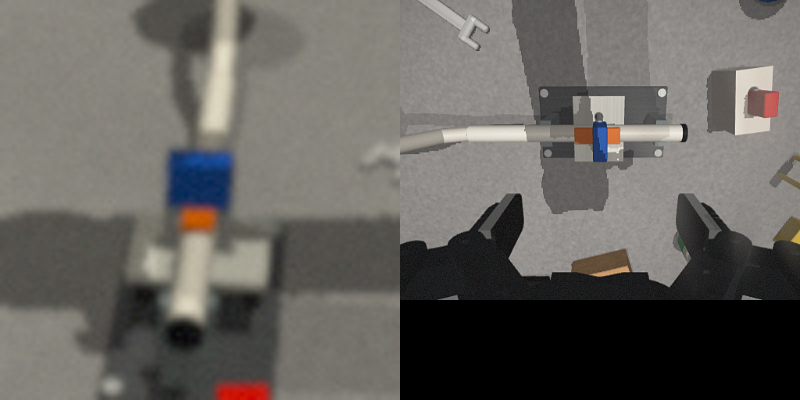

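The blue clamp stands upright astride the tube at (200,180), with its top at about 0.126 m. The pad top is at about 0.0885 m (home), the strip is free at 0.051–0.052 m, and the gripper is clear.

```bash
python3 -c "
from rig import bot
print(bot.close_job())"
```

```text
the job is handed in; nothing more can be done
None
```

The wide blue U-clamp is through both strip holes with the pad pressed to its hard stop; it was left standing upright, released, and the job was handed in at about 15.5 s.

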